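Pair the shop's vessels with their dishes

ROBOT

A 6-joint arm with a two-finger parallel gripper is mounted at the origin on the work surface. World frame = base frame: x ahead of the robot, y to its left, z up, the work surface at z = 0. Lengths are in mm, angles in rad, forces in N, time in s.
With the tool pointing down it reaches from about 275 to 750 mm from the base axis. Payload 10.2 kg.
Tool frame: the origin (TCP) lies on the front face of the gripper's body, between the roots of the fingers; the fingertips stand 73 mm ahead of it and the grasp point (between the pads) lies 54 mm ahead of it; z points along the fingers, y is the line along which they close (so a half turn about z gives the same grasp; the last joint's range is limited). The gripper opens to 85 mm and grips with 20 to 120 N. Pads are 22 mm wide; open, the fingers measure 114 mm over their backs; the gripper's body (76 mm by 85 mm) begins 54 mm behind the grasp point. The pads swing forward as they close: fully open they stand 13 mm farther back than shut.
Start: joints at [0.987, 0.313, 1.498, -0, 1.331, -0.223], TCP at [185.35, 491.2, 303.894] pointing down, gripper open.
Joint ranges: [-2.94, 2.94], [-0.97, 2.17], [0.19, 2.56], [-1.23, 4.37], [0.02, 3.11], [-2.88, 2.88]. Speed limits (rad/s): [2.39, 2.39, 3.01, 3.14, 3.14, 3.14].

INTERFACE

Orientations are given as a unit quaternion [w, x, y, z].
In Python, from rig import * gives the robot as it stands.
- The arm moves only by the tool step_arm, never from a script. Its argument "plan" is a list of rows, each an object with "offset": the shift along the tool's x, y, z in cm, a list of three; "rot": the turn, a rotation vector about the tool's x, y, z in degrees, a list of three; "gripper": the finger opening in cm, from 0 to 8.54. In form: [{"offset": [x, y, z], "rot": [wx, wy, wz], "gripper": gripper}, ...]. A call has 1 to 12 rows; each row is the pose to reach, as a shift and turn from the pose commanded when the call began, along the tool's axes at that moment; what a row does not reach only later rows make up. A row lasts 1/10 s, in which the tool goes at most 50 mm and 8.59 degrees, less where a joint would pass 70% of its speed; a pose out of reach is approached as far as the arm can. A call with a gripper value outside its range is refused whole. The fingers move at their own pace and stop on an object; "squeeze" is the grip in N (left out, the last holds). Time passes only in rows, so rows that repeat a pose let the fingers close. It gives the time, the measured TCP pose, the force, the opening and the grip force at its end, in the units of the state.
- sense(): the state, without advancing time (a new reading comes with each control period).
- capture(name): name is "side" or "top"; returns a dict with "color" (384x512x3 uint8, red, green, blue), "depth" (384x512 float32, mm along the optical axis (not along the pixel's ray), 0 where there is no reading), "vertical_fov" (degrees; the focal length in pixels is half the picture's height over the tangent of half this angle, whatever the lens; pixels are square), "cx", "cy" (the principal point, pixels), "k1" (the pictures are not rectified: a ray, as slopes to the right and down, at radius r is drawn at 1 + k1 r^2 times it, then the intrinsics apply), "rvec" (rotation vector, rad) and "tvec" (3), from world to camera coordinates, as OpenCV has them. Camera axes: x right, y down, z forward; pixel columns grow to the right and rows downward; lengths in mm; the calibration is good to about 2 mm. A picture is of the moment at which its call begins.
- finish_job(): hands the job in; it is judged then, once.
The state is a dict: "time_s": time; "joints": joint angles; "dq": joint speeds; "tau": joint torques, N m; "eef_pos": TCP position; "ee_rot": TCP orientation; "force": force on the tool from outside, world axes, zero at the start; "wrist_torque": the same for the moment, N m; "grip_width": opening from 0.0 (shut) to 1.0 (fully open); "grip_force": force on a finger pad.
Only numpy, scipy, OpenCV 4.12 (cv2) and the standard library are available. Lean on these libraries where they do the work, as an engineer would, in place of code of your own. Each camera call takes 0.05 s, during which the arm holds its last target. There are 200 camera calls.

TASK

Make up the counter display: stand each of the four vessels upright in the middle of the dish of its own ware, the brass lota in the brass dish, the blue tumbler in the blue dish, the green canister in the green dish and the cream pickle jar in the cream dish with the brown lip. Leave the hand bell and the clay lamp where they stand, and do not tip any vessel over.

Things in the scene. Friction and masses are not known exactly. Their poses are not given: they have to be found in the camera images.
- lota_mid (a point): Brass lota: small round-bellied yellow-brass water pot with a narrow neck and flared lip, 66 mm tall, belly 58 mm across at 32 mm above its underside (the place to grip), neck 38 mm, foot 42 mm across. This point lies on its axis, half-way up; z points up the axis; round, so its yaw means nothing. Loose; stands upright on the counter at the start.
- tumbler_mid (a point): Blue enamel tumbler: plain open cup, blue inside and out, with a white lip and a white floor inside, 70 mm tall, 52 mm across at the foot widening to 56 mm at the lip; wall 3 mm. Grip it across the outside. This point lies on its axis, half-way up; z points up the axis; round, so its yaw means nothing. Loose; stands upright on the counter at the start.
- canister_mid (a point): Green enamel spice canister: green cylinder 54 mm across with two thin white bands and a fixed green cap 56 mm across (53 to 61 mm up) with a small brass ball knob, 70 mm tall in all; grip the green side. This point lies on its axis, half-way up; z points up the axis; round, so its yaw means nothing. Loose; stands upright on the counter at the start.
- jar_mid (a point): Stoneware pickle jar: cream cylinder 56 mm across up to 44 mm, then an amber-brown shoulder and a brown stopper 42 mm across (fixed), 68 mm tall in all. Grip the cream part. This point lies on its axis, half-way up; z points up the axis; round, so its yaw means nothing. Loose; stands upright on the counter at the start.
- dish_brass: Brass dish, all yellow brass: round, 106 mm across the rim, fixed to the counter; a level floor 90 mm across, 4 mm above the counter, inside a low sloping rim that ends 9 mm above the counter. Origin: on its axis, at counter height; z up; round, so its yaw means nothing.
- dish_blue: Blue enamel dish, blue with a white lip: round, 106 mm across the rim, fixed to the counter; a level floor 90 mm across, 4 mm above the counter, inside a low sloping rim that ends 10 mm above the counter. Origin: on its axis, at counter height; z up; round, so its yaw means nothing.
- dish_green: Green enamel dish, green with a white lip: round, 106 mm across the rim, fixed to the counter; a level floor 90 mm across, 4 mm above the counter, inside a low sloping rim that ends 10 mm above the counter. Origin: on its axis, at counter height; z up; round, so its yaw means nothing.
- dish_cream: Cream stoneware dish with an amber-brown lip: round, 106 mm across the rim, fixed to the counter; a level floor 90 mm across, 4 mm above the counter, inside a low sloping rim that ends 10 mm above the counter. Origin: on its axis, at counter height; z up; round, so its yaw means nothing.
- bell_mid (a point): Bystander: steel hand bell standing mouth down, 52 mm across, with a dark red turned handle, 78 mm tall. This point: on its axis, half-way up. Loose; to be left alone.
- lamp_mid (a point): Bystander: low terracotta oil lamp, a shallow red-brown bowl 72 mm across and 20 mm tall with a short spout. This point: on its axis, half-way up. Loose; to be left alone.
Not all that is in view belongs to the job. What is shaped like the part that bears tumbler_mid but pink is not meant. Several things look just like the part that bears canister_mid: the one meant starts farthest to the robot's right.

How it is judged (in metres and radians):
At the end, for the whole second after the job is handed in: Each vessel stands upright (within 0.1 rad) on the floor of its own dish, its axis within 14 mm of the dish's centre, released and at rest; the hand bell and clay lamp are within 20 mm of where they started (horizontal distance between lota_mid and dish_brass below 0.014 m and z of lota_mid in the frame of dish_brass between 0.031 and 0.043 m and angle between each of lota_mid, tumbler_mid, canister_mid, jar_mid's own z axis and vertical below 0.1 rad and linear speed of each of lota, tumbler, canister, jar below 0.02 m/s and angular speed of each of lota, tumbler, canister, jar below 0.2 rad/s and horizontal distance between tumbler_mid and dish_blue below 0.014 m and z of tumbler_mid in the frame of dish_blue between 0.033 and 0.045 m and horizontal distance between canister_mid and dish_green below 0.014 m and z of canister_mid in the frame of dish_green between 0.033 and 0.045 m and horizontal distance between jar_mid and dish_cream below 0.014 m and z of jar_mid in the frame of dish_cream between 0.032 and 0.044 m and distance of each of bell_mid, lamp_mid from where it was at the start of the episode below 0.02 m); the robot touches nothing.
It fails at once if the hand bell is shifted more than 20 mm (distance of bell_mid from where it was at the start of the episode above 0.02 m).
It fails at once if the clay lamp is shifted more than 20 mm (distance of lamp_mid from where it was at the start of the episode above 0.02 m).
It fails at once if a vessel is tipped over (angle between any of lota_mid, tumbler_mid, canister_mid, jar_mid's own z axis and vertical above 1 rad).
It also fails if it takes over 112 s, if anything falls off the work surface, if the arm or the gripper's body presses on something with over 40 N, if the wrist force passes 120 N, or if a joint passes its speed limit or range.

## Working session

There is one attempt and no reset: what is moved stays moved. The work goes in short steps, Python scripts to look and compute and a tool call to move; the robot and the scene stay as the last step left them, time stands still between calls to the robot, and variables do not carry over. Pictures are saved under pics/ and viewed, at most 14 in all, crops included, and the job is handed in when it is done.

Besides the shell and the picture viewer there is one more tool, called after ">>>" as name(argument=value, ...) on one line, values as JSON. step_arm: Moves the arm, as the interface text tells. Its arguments: {"type":"object","properties":{"plan":{"type":"array"},"squeeze":{"type":"number"}},"required":["plan"]}

```bash
ls; mkdir -p pics; cat > h.py <<'E'
from rig import *
import numpy as np, cv2, pickle
def snap(n,f):
    c=capture(n); pickle.dump(c,open(f'pics/{f}.pkl','wb')); cv2.imwrite(f'pics/{f}.png',c['color'][:,:,::-1]); return c
def load(f): return pickle.load(open(f'pics/{f}.pkl','rb'))
def K(c):
    f=c['color'].shape[0]/2/np.tan(np.radians(c['vertical_fov'])/2); return f
def rays(c,uv):
    uv=np.asarray(uv,float).reshape(-1,2); f=K(c)
    d=(uv-[c['cx'],c['cy']])/f; s=d.copy()
    for _ in range(20): s=d/(1+c['k1']*(s**2).sum(1,keepdims=True))
    R=cv2.Rodrigues(np.array(c['rvec'],float))[0]; o=-R.T@np.array(c['tvec'],float).ravel()
    return o,np.c_[s,np.ones(len(s))]@R
def plane(c,uv,z):
    o,d=rays(c,uv); return o+d*((z-o[2])/d[:,2])[:,None]
def pts(c):
    h,w=c['depth'].shape; v,u=np.mgrid[:h,:w]
    o,d=rays(c,np.c_[u.ravel(),v.ravel()])
    return (o+d*c['depth'].reshape(-1,1)).reshape(h,w,3)
E
python3 - <<'E'
from h import *
for n in('side','top'):
    c=snap(n,n+'0'); print(n,rays(c,[[256,192]]),c['k1'],K(c),(c['depth']>0).mean())
print(sense())
E
```

```text
pics
side (array([ 206.15002948, -638.99995009,  713.78035598]), array([[ 0.26578818,  0.68448301, -0.67889011]])) -0.05288866623802296 378.88331223291163 0.9960835774739584
top (array([ 314.34047167,   18.79241648, 1159.18985533]), array([[ 0.11838894, -0.01895946, -0.99279999]])) 0.03125568590059789 351.0833427570333 0.9959665934244791
{'time_s': 0.1, 'joints': array([ 9.86617029e-01,  3.13387398e-01,  1.49833828e+00, -2.94817926e-06,
        1.33097940e+00, -2.23416263e-01]), 'dq': array([-4.82774205e-04, -1.84009993e-03, -1.50027943e-03, -6.83554815e-04,
        7.68572527e-04,  2.93432271e-06]), 'tau': array([ 3.45450688e-03, -4.12899184e+01, -2.60141140e+01, -7.58885903e-05,
        3.02742774e-03,  3.71442729e-05]), 'eef_pos': array([185.26087385, 491.0793524 , 303.40424994]), 'ee_rot': array([-2.17225384e-04,  1.79404541e-01,  9.83775229e-01, -5.12038470e-04]), 'force': array([-0.81063248, -0.55475016, -0.04359943]), 'wrist_torque': array([ 0.02642944, -0.01917854, -0.00970895]), 'grip_force': 0.0, 'grip_width': 1.0012610139578675}
```

View pics/top0.png

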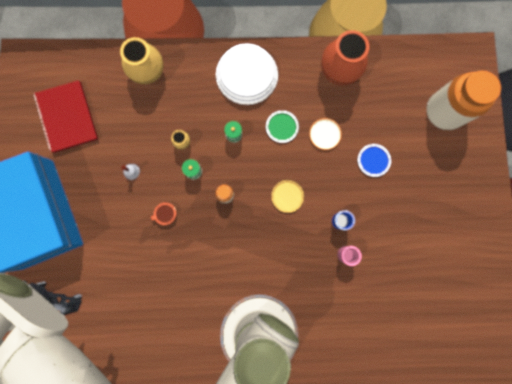

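View pics/side0.png

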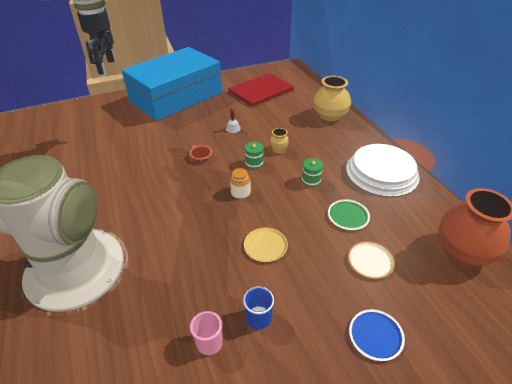

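The top view shows the lota at (180,139), the green canisters at (233,130) and (192,169), the jar at (225,194), the blue tumbler at (344,220) and the pink cup at (350,256). The dishes are brass (288,196), green (282,127), cream (325,134) and blue (375,160), and the bystanders are the bell (131,172) and the lamp (164,214).

Possible mix-ups:
- **Canister:** (233,130) or (192,169). The robot's right is the image's right, so (233,130).
- **Tumbler:** blue (344,220) or pink (350,256). I want the blue one.
- **Lota:** the small pot at (180,139), or the big brass vase at (141,60). I want the small one.
- **Dish:** the white plates at (247,74) are not part of the job.

```bash
cat > m.py <<'E'
from h import *
from scipy.optimize import least_squares
def vessel(clouds,xy,r,z0,z1):
    c=np.array(xy,float); out=[]
    P=np.vstack([p.reshape(-1,3) for p in clouds])
    for k in range(4):
        Q=P[(P[:,2]>z0)&(P[:,2]<z1)&(np.hypot(*(P[:,:2]-c).T)<(60 if k==0 else r+9))][:,:2]
        if k==0: c=Q.mean(0)
        c=least_squares(lambda x:np.hypot(*(Q-x).T)-r,c,loss='soft_l1').x
    e=np.hypot(*(Q-c).T)-r
    return c,len(Q),e.std()
def disc(c,uv,z,R=53):
    # dish: high-contrast rim: take outline of pixels whose rays at z deviate from wood colour
    p=plane(c,[uv],z)[0]
    h,w=c['depth'].shape; v,u=np.mgrid[:h,:w]
    G=plane(c,np.c_[u.ravel(),v.ravel()],z).reshape(h,w,3)
    lab=cv2.cvtColor(c['color'],cv2.COLOR_RGB2LAB).astype(float)
    d=np.hypot(*(G[...,:2]-p[:2]).transpose(2,0,1))
    wood=np.median(lab[(d>58)&(d<75)],0)
    m=((np.linalg.norm(lab-wood,axis=2)>30)&(d<65)).astype(np.uint8)
    n,L,st,ce=cv2.connectedComponentsWithStats(m); i=1+st[1:,4].argmax()
    ct=max(cv2.findContours((L==i).astype(np.uint8),cv2.RETR_EXTERNAL,cv2.CHAIN_APPROX_NONE)[0],key=len).reshape(-1,2)
    X=plane(c,ct,z)[:,:2]; (a,b),rr=cv2.minEnclosingCircle(X.astype(np.float32))
    s=least_squares(lambda x:np.hypot(X[:,0]-x[0],X[:,1]-x[1])-x[2],[a,b,50],loss='soft_l1').x
    return s
E
python3 - <<'E'
from m import *
t,s=load('top0'),load('side0'); A,B=pts(t),pts(s)
V={'lota':((180,139),29,22,42,(280,140)),'tumbler':((344,220),27,15,60,(258,308)),'canister':((233,130),27,12,50,(313,172)),'can2':((192,169),27,12,50,(255,155)),'jar':((225,194),28,8,42,(240,184)),'pink':((350,256),27,15,60,(208,333)),'bell':((131,172),20,15,50,(233,125)),'lamp':((164,214),36,8,19,(200,153))}
for n,(uv,r,z0,z1,us) in V.items():
    xy=plane(t,[uv],50)[0,:2]
    print(n,xy.round(0),'side guess',plane(s,[us],35)[0,:2].round(0),*[ (np.round(q[0],1),q[1],round(q[2],1)) for q in (vessel([B],xy,r,z0,z1),)])
D={'brass':((288,196),(266,245),9),'blue':((375,160),(376,335),10),'green':((282,127),(348,214),10),'cream':((325,134),(371,260),10)}
for n,(u,w,z) in D.items(): print(n,disc(t,u,z).round(1),disc(s,w,z).round(1))
print('floor z',A[200,300],B[200,300])
im=np.hstack([cv2.resize(t['color'][100:210,130:300],None,fx=4,fy=4)])
cv2.imwrite('pics/crop.png',im[:,:,::-1])
E
```

```text
lota [624. 238.] side guess [628. 238.] (array([626. , 240.9]), 102, np.float64(1.8))
tumbler [ 351. -278.] side guess [ 350. -273.] (array([ 349.8, -275.6]), 573, np.float64(0.8))
canister [651.  67.] side guess [650.  62.] (array([649.8,  68. ]), 203, np.float64(1.3))
can2 [525. 200.] side guess [528. 196.] (array([527.3, 204.3]), 188, np.float64(1.3))
jar [443.  96.] side guess [444.  91.] (array([446. , 100.7]), 196, np.float64(1.1))
pink [ 239. -290.] side guess [ 243. -287.] (array([ 241.4, -289.6]), 589, np.float64(0.9))
bell [520. 392.] side guess [521. 373.] (array([531.2, 414.3]), 90, np.float64(5.6))
lamp [384. 288.] side guess [380. 267.] (array([390.7, 296.3]), 152, np.float64(8.8))
brass [ 436.3 -105.7   53.7] [ 435.  -106.6   53. ]
blue [ 551.3 -400.6   57.1] [ 546.3 -400.4   56.5]
green [674.  -95.7  56.7] [672.4 -95.4  54.5]
cream [ 644.6 -241.    54. ] [ 644.4 -240.2   52.2]
floor z [ 421.7433056  -148.01669123    5.87287378] [5.84310152e+02 5.82335074e+00 4.41628675e-01]
```

View pics/crop.png

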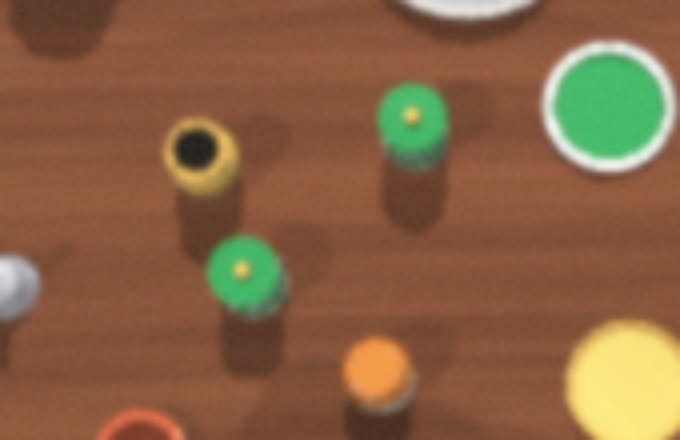

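The crop confirms the canister choice: the one at (233,130), with its knob at crop pixel (411,116), is clearly right of the other. The lota's dark mouth is at crop pixel (195,150). All reaches are under 700 mm. I'll keep the tool orientation fixed and compute offsets.

```bash
cat > off.py <<'E'
from h import *
import sys
from scipy.spatial.transform import Rotation as Ro
def main():
    s=sense(); w,x,y,z=s['ee_rot']; R=Ro.from_quat([x,y,z,w]).as_matrix()
    print('pos',s['eef_pos'].round(1),'t',round(s['time_s'],2),'grip',round(s['grip_width'],3),round(s['grip_force'],1),'axes',R.round(3).tolist())
    for a in sys.argv[1:]:
        p=np.array(eval(a),float); print(a,((p-s['eef_pos'])@R/10).round(2))
main()
E
python3 off.py 626,241,240 626,241,86
```

```text
pos [185.3 491.1 303.4] t 0.1 grip 1.001 0.0 axes [[-0.936, 0.353, -0.001], [0.353, 0.936, -0.001], [0.0, -0.001, -1.0]]
626,241,240 [-50.07  -7.83   6.34]
626,241,86 [-50.07  -7.82  21.74]
```

>>> step_arm(plan=[{"offset": [-2.5, -0.4, 0.3], "rot": [0, 0, 0], "gripper": 8.5}, {"offset": [-7.5, -1.2, 1], "rot": [0, 0, 0], "gripper": 8.5}, {"offset": [-12.5, -2, 1.6], "rot": [0, 0, 0], "gripper": 8.5}, {"offset": [-17.5, -2.7, 2.2], "rot": [0, 0, 0], "gripper": 8.5}, {"offset": [-22.5, -3.5, 2.8], "rot": [0, 0, 0], "gripper": 8.5}, {"offset": [-27, -4.2, 3.4], "rot": [0, 0, 0], "gripper": 8.5}, {"offset": [-31.5, -4.9, 4], "rot": [0, 0, 0], "gripper": 8.5}, {"offset": [-36, -5.6, 4.6], "rot": [0, 0, 0], "gripper": 8.5}, {"offset": [-40.5, -6.3, 5.1], "rot": [0, 0, 0], "gripper": 8.5}, {"offset": [-45, -7, 5.7], "rot": [0, 0, 0], "gripper": 8.5}, {"offset": [-48.5, -7.6, 6.1], "rot": [0, 0, 0], "gripper": 8.5}, {"offset": [-50.1, -7.8, 6.3], "rot": [0, 0, 0], "gripper": 8.5}])

```text
time_s: 1.3
eef_pos: [628.6, 239.0, 239.3]
ee_rot: [-0.001, 0.181, 0.984, -0.0]
force: [0.5, 0.3, 0.0]
grip_width: 0.996
grip_force: 0.0
```

```bash
python3 off.py 626,241,86 435.5,-106,93
```

```text
pos [628.6 239.  239.3] t 1.3 grip 0.996 0.0 axes [[-0.935, 0.356, -0.001], [0.356, 0.935, -0.001], [0.001, -0.001, -1.0]]
626,241,86 [ 0.29  0.12 15.33]
435.5,-106,93 [  5.76 -39.09  14.68]
```

>>> step_arm(plan=[{"offset": [0, 0, 3], "rot": [0, 0, 0], "gripper": 8.5}, {"offset": [0, 0, 7], "rot": [0, 0, 0], "gripper": 8.5}, {"offset": [0, 0, 11], "rot": [0, 0, 0], "gripper": 8.5}, {"offset": [0, 0, 14], "rot": [0, 0, 0], "gripper": 8.5}, {"offset": [0, 0, 15.3], "rot": [0, 0, 0], "gripper": 8.5}, {"offset": [0, 0, 15.3], "rot": [0, 0, 0], "gripper": 8.5}, {"offset": [0, 0, 15.3], "rot": [0, 0, 0], "gripper": 5}, {"offset": [0, 0, 15.3], "rot": [0, 0, 0], "gripper": 5}, {"offset": [0, 0, 15.3], "rot": [0, 0, 0], "gripper": 5}, {"offset": [0, 0, 15.3], "rot": [0, 0, 0], "gripper": 5}, {"offset": [0, 0, 15.3], "rot": [0, 0, 0], "gripper": 5}, {"offset": [0, 0, 15.3], "rot": [0, 0, 0], "gripper": 5}], squeeze=40)

```text
time_s: 2.5
eef_pos: [627.4, 241.5, 90.5]
ee_rot: [0.002, 0.179, 0.984, 0.001]
force: [-0.7, -0.4, 6.5]
grip_width: 0.649
grip_force: 42.2
```

```bash
python3 off.py 626,241,86 435.5,-106,200
```

```text
pos [627.4 241.5  90.5] t 2.5 grip 0.649 42.2 axes [[-0.936, 0.353, 0.004], [0.353, 0.936, 0.001], [-0.003, 0.002, -1.0]]
626,241,86 [ 0.11 -0.09  0.45]
435.5,-106,200 [  5.65 -39.26 -11.03]
```

>>> step_arm(plan=[{"offset": [0, 0, -1], "rot": [0, 0, 0], "gripper": 5}, {"offset": [0, 0, -3], "rot": [0, 0, 0], "gripper": 5}, {"offset": [0, 0, -6], "rot": [0, 0, 0], "gripper": 5}, {"offset": [0, 0, -9], "rot": [0, 0, 0], "gripper": 5}, {"offset": [0, 0, -11], "rot": [0, 0, 0], "gripper": 5}, {"offset": [0, 0, -11], "rot": [0, 0, 0], "gripper": 5}])

```text
time_s: 3.1
eef_pos: [627.4, 241.7, 202.2]
ee_rot: [0.003, 0.179, 0.984, 0.001]
force: [0.2, 0.5, -1.8]
grip_width: 0.652
grip_force: 43.1
```

```bash
python3 off.py 435.5,-106,200; python3 - <<'E'
from h import *
c=snap('side','s1'); cv2.imwrite('pics/s1c.png',cv2.resize(c['color'][0:220,180:400],None,fx=2.7,fy=2.7)[:,:,::-1])
E
```

```text
pos [627.4 241.7 202.2] t 3.1 grip 0.652 43.1 axes [[-0.936, 0.353, 0.007], [0.353, 0.936, 0.001], [-0.006, 0.004, -1.0]]
435.5,-106,200 [  5.69 -39.3    0.04]
```

View pics/s1c.png

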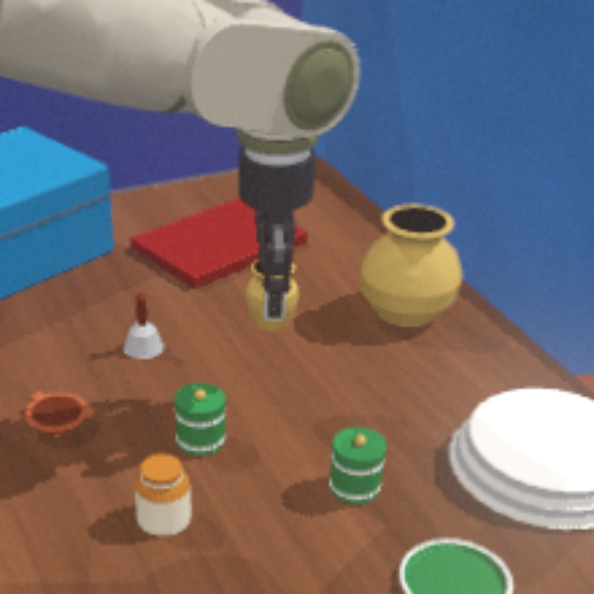

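The side view shows the lota hanging upright between the fingers at crop (270,300), with the canisters and bystanders undisturbed.

>>> step_arm(plan=[{"offset": [0.3, -2, 0], "rot": [0, 0, 0], "gripper": 5}, {"offset": [0.8, -5.5, 0], "rot": [0, 0, 0], "gripper": 5}, {"offset": [1.4, -9.5, 0], "rot": [0, 0, 0], "gripper": 5}, {"offset": [2, -13.5, 0], "rot": [0, 0, 0], "gripper": 5}, {"offset": [2.6, -18, 0], "rot": [0, 0, 0], "gripper": 5}, {"offset": [3.2, -22.5, 0], "rot": [0, 0, 0], "gripper": 5}, {"offset": [3.9, -27, 0], "rot": [0, 0, 0], "gripper": 5}, {"offset": [4.5, -31, 0], "rot": [0, 0, 0], "gripper": 5}, {"offset": [5, -35, 0], "rot": [0, 0, 0], "gripper": 5}, {"offset": [5.5, -38, 0], "rot": [0, 0, 0], "gripper": 5}, {"offset": [5.7, -39.3, 0], "rot": [0, 0, 0], "gripper": 5}, {"offset": [5.7, -39.3, 0], "rot": [0, 0, 0], "gripper": 5}])

```text
time_s: 4.35
eef_pos: [433.5, -107.2, 197.0]
ee_rot: [-0.001, 0.181, 0.984, 0.0]
force: [1.0, -0.0, -1.4]
grip_width: 0.649
grip_force: 43.2
```

```bash
python3 off.py 435.5,-106,97
```

```text
pos [ 433.5 -107.2  197. ] t 4.35 grip 0.649 43.2 axes [[-0.935, 0.355, -0.002], [0.355, 0.935, 0.001], [0.002, 0.0, -1.0]]
435.5,-106,97 [-0.17  0.18 10.  ]
```

>>> step_arm(plan=[{"offset": [0, 0, 3], "rot": [0, 0, 0], "gripper": 5}, {"offset": [0, 0, 6], "rot": [0, 0, 0], "gripper": 5}, {"offset": [0, 0, 8.5], "rot": [0, 0, 0], "gripper": 5}, {"offset": [0, 0, 9.5], "rot": [0, 0, 0], "gripper": 5}, {"offset": [0, 0, 10], "rot": [0, 0, 0], "gripper": 5}, {"offset": [0, 0, 10.2], "rot": [0, 0, 0], "gripper": 5}, {"offset": [0, 0, 10.2], "rot": [0, 0, 0], "gripper": 5}])

```text
time_s: 5.05
eef_pos: [434.9, -106.2, 96.4]
ee_rot: [0.001, 0.179, 0.984, -0.0]
force: [-0.1, -0.0, -2.5]
grip_width: 0.651
grip_force: 43.4
```

```bash
python3 - <<'E'
from m import *
c=snap('side','s2'); B=pts(c)
P=B.reshape(-1,3); Q=P[(np.hypot(P[:,0]-435,P[:,1]+106)<30)]
print(sense()['eef_pos'],sense()['force'])
cv2.imwrite('pics/s2c.png',cv2.resize(c['color'][150:290,190:340],None,fx=4,fy=4)[:,:,::-1])
E
```

```text
[ 434.8873187  -106.29864668   96.62323136] [ 0.05083789  0.23897861 -2.80764125]
```

View pics/s2c.png

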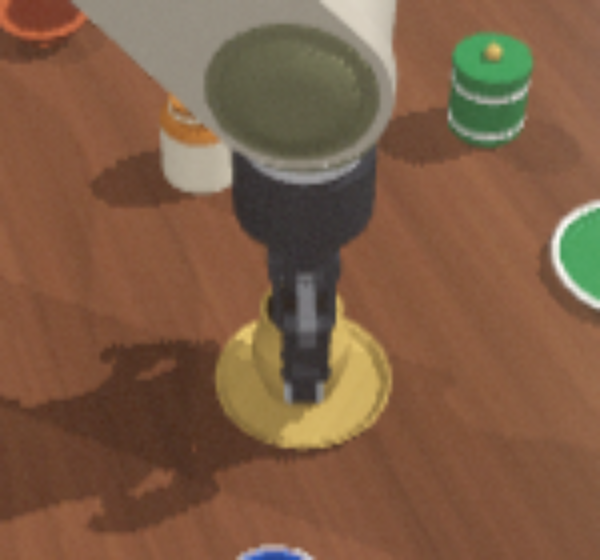

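The lota is centred over the brass dish at crop (305,385), still hanging (−2.8 N). I'll ease it down.

>>> step_arm(plan=[{"offset": [0, 0, 0.1], "rot": [0, 0, 0], "gripper": 5}, {"offset": [0, 0, 0.2], "rot": [0, 0, 0], "gripper": 5}, {"offset": [0, 0, 0.2], "rot": [0, 0, 0], "gripper": 5}])

```text
time_s: 5.4
eef_pos: [434.7, -106.3, 94.6]
ee_rot: [0.0, 0.179, 0.984, -0.0]
force: [-1.4, 1.1, 4.2]
grip_width: 0.649
grip_force: 43.9
```

>>> step_arm(plan=[{"offset": [0, 0, 0], "rot": [0, 0, 0], "gripper": 6.2}, {"offset": [0, 0, 0], "rot": [0, 0, 0], "gripper": 7}, {"offset": [0, 0, 0], "rot": [0, 0, 0], "gripper": 8.5}, {"offset": [0, 0, 0], "rot": [0, 0, 0], "gripper": 8.5}, {"offset": [0, 0, 0], "rot": [0, 0, 0], "gripper": 8.5}, {"offset": [0, 0, -2], "rot": [0, 0, 0], "gripper": 8.5}, {"offset": [0, 0, -6], "rot": [0, 0, 0], "gripper": 8.5}, {"offset": [0, 0, -10.5], "rot": [0, 0, 0], "gripper": 8.5}, {"offset": [0, 0, -10.5], "rot": [0, 0, 0], "gripper": 8.5}])

```text
time_s: 6.3
eef_pos: [436.2, -107.0, 203.7]
ee_rot: [0.005, 0.179, 0.984, -0.001]
force: [-0.1, -0.1, -0.5]
grip_width: 0.998
grip_force: 0.0
```

```bash
python3 off.py 446,100,200 446,100,82
```

```text
pos [ 436.2 -107.   203.7] t 6.3 grip 0.998 0.0 axes [[-0.936, 0.353, 0.008], [0.353, 0.936, -0.005], [-0.009, -0.001, -1.0]]
446,100,200 [ 6.38 19.72  0.29]
446,100,82 [ 6.5  19.73 12.08]
```

>>> step_arm(plan=[{"offset": [0.7, 2, 0], "rot": [0, 0, 0], "gripper": 8.5}, {"offset": [1.9, 6, 0], "rot": [0, 0, 0], "gripper": 8.5}, {"offset": [3.3, 10, 0], "rot": [0, 0, 0], "gripper": 8.5}, {"offset": [4.6, 14, 0], "rot": [0, 0, 0], "gripper": 8.5}, {"offset": [5.8, 18, 0], "rot": [0, 0, 0], "gripper": 8.5}, {"offset": [6.4, 19.7, 0], "rot": [0, 0, 0], "gripper": 8.5}, {"offset": [6.4, 19.7, 0], "rot": [0, 0, 0], "gripper": 8.5}, {"offset": [6.4, 19.7, 0], "rot": [0, 0, 0], "gripper": 8.5}])

```text
time_s: 7.1
eef_pos: [444.0, 100.5, 198.6]
ee_rot: [-0.0, 0.179, 0.984, -0.0]
force: [-0.5, -0.6, 0.4]
grip_width: 0.997
grip_force: 0.0
```

```bash
python3 off.py 446,100,82
```

```text
pos [444.  100.5 198.6] t 7.1 grip 0.997 0.0 axes [[-0.936, 0.352, -0.001], [0.352, 0.936, -0.0], [0.0, -0.0, -1.0]]
446,100,82 [-0.21  0.03 11.66]
```

>>> step_arm(plan=[{"offset": [-0.1, 0, 3], "rot": [0, 0, 0], "gripper": 8.5}, {"offset": [-0.2, 0, 7], "rot": [0, 0, 0], "gripper": 8.5}, {"offset": [-0.2, 0, 10], "rot": [0, 0, 0], "gripper": 8.5}, {"offset": [-0.2, 0, 11.6], "rot": [0, 0, 0], "gripper": 8.5}, {"offset": [-0.2, 0, 11.6], "rot": [0, 0, 0], "gripper": 8.5}, {"offset": [-0.2, 0, 11.6], "rot": [0, 0, 0], "gripper": 5}, {"offset": [-0.2, 0, 11.6], "rot": [0, 0, 0], "gripper": 5}, {"offset": [-0.2, 0, 11.6], "rot": [0, 0, 0], "gripper": 5}, {"offset": [-0.2, 0, 11.6], "rot": [0, 0, 0], "gripper": 5}, {"offset": [-0.2, 0, 11.6], "rot": [0, 0, 0], "gripper": 5}, {"offset": [-0.2, 0, 11.6], "rot": [0, 0, 0], "gripper": 5}, {"offset": [-0.2, 0, 11.6], "rot": [0, 0, 0], "gripper": 5}])

```text
time_s: 8.3
eef_pos: [446.8, 99.7, 84.3]
ee_rot: [0.001, 0.179, 0.984, 0.0]
force: [-1.6, -1.6, 6.8]
grip_width: 0.647
grip_force: 41.9
```

>>> step_arm(plan=[{"offset": [0, 0, -1], "rot": [0, 0, 0], "gripper": 5}, {"offset": [0, 0, -3], "rot": [0, 0, 0], "gripper": 5}, {"offset": [0, 0, -6], "rot": [0, 0, 0], "gripper": 5}, {"offset": [0, 0, -9], "rot": [0, 0, 0], "gripper": 5}, {"offset": [0, 0, -11], "rot": [0, 0, 0], "gripper": 5}, {"offset": [0, 0, -12], "rot": [0, 0, 0], "gripper": 5}, {"offset": [0, 0, -12], "rot": [0, 0, 0], "gripper": 5}])

```text
time_s: 9.0
eef_pos: [446.1, 100.0, 204.0]
ee_rot: [0.001, 0.179, 0.984, 0.0]
force: [1.1, 0.0, -4.7]
grip_width: 0.642
grip_force: 44.1
```

```bash
python3 off.py 644.5,-240.5,200; python3 - <<'E'
from m import *
c=snap('side','s3'); print('lota',vessel([pts(c)],(435,-106),29,26,46))
cv2.imwrite('pics/s3c.png',cv2.resize(c['color'][20:300,170:390],None,fx=2.1,fy=2.1)[:,:,::-1])
E
```

```text
pos [446.1 100.  204. ] t 9.0 grip 0.642 44.1 axes [[-0.936, 0.353, 0.002], [0.353, 0.936, -0.0], [-0.002, 0.001, -1.0]]
644.5,-240.5,200 [-30.58 -24.86   0.44]
lota (array([ 433.71915075, -105.77091489]), 141, np.float64(1.130332792815273))
```

View pics/s3c.png

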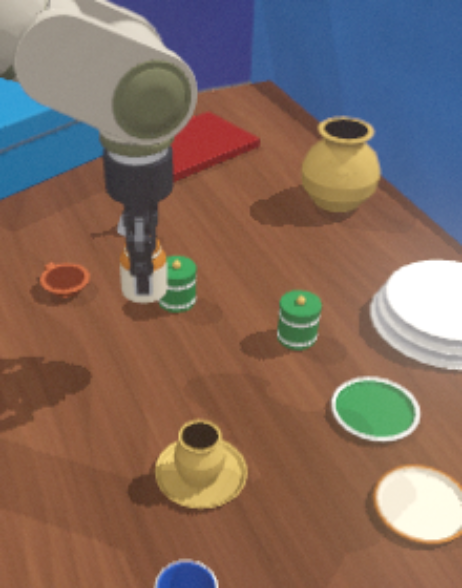

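The lota stands upright in the brass dish at crop (200,455), measured within 2 mm of centre. The jar is held upright at crop (143,275). Next, move it to the cream dish.

>>> step_arm(plan=[{"offset": [-1.2, -1, 0], "rot": [0, 0, 0], "gripper": 5}, {"offset": [-4, -3.2, 0], "rot": [0, 0, 0], "gripper": 5}, {"offset": [-7.2, -5.8, 0], "rot": [0, 0, 0], "gripper": 5}, {"offset": [-10.6, -8.6, 0], "rot": [0, 0, 0], "gripper": 5}, {"offset": [-14, -11.4, 0], "rot": [0, 0, 0], "gripper": 5}, {"offset": [-17.5, -14.2, 0], "rot": [0, 0, 0], "gripper": 5}, {"offset": [-21, -17, 0], "rot": [0, 0, 0], "gripper": 5}, {"offset": [-24.5, -19.8, 0], "rot": [0, 0, 0], "gripper": 5}, {"offset": [-27.5, -22.4, 0], "rot": [0, 0, 0], "gripper": 5}, {"offset": [-29.7, -24.1, 0], "rot": [0, 0, 0], "gripper": 5}, {"offset": [-30.6, -24.9, 0], "rot": [0, 0, 0], "gripper": 5}, {"offset": [-30.6, -24.9, 0], "rot": [0, 0, 0], "gripper": 5}])

```text
time_s: 10.25
eef_pos: [644.0, -243.4, 200.3]
ee_rot: [-0.001, 0.18, 0.984, 0.0]
force: [0.2, -0.2, -5.5]
grip_width: 0.644
grip_force: 44.0
```

>>> step_arm(plan=[{"offset": [0, 0, 3], "rot": [0, 0, 0], "gripper": 5}, {"offset": [0, 0, 6], "rot": [0, 0, 0], "gripper": 5}, {"offset": [0, 0, 9], "rot": [0, 0, 0], "gripper": 5}, {"offset": [0, 0, 10.2], "rot": [0, 0, 0], "gripper": 5}, {"offset": [0, 0, 10.7], "rot": [0, 0, 0], "gripper": 5}, {"offset": [0, 0, 10.9], "rot": [0, 0, 0], "gripper": 5}, {"offset": [0, 0, 10.9], "rot": [0, 0, 0], "gripper": 5}])

```text
time_s: 10.95
eef_pos: [644.8, -241.2, 95.1]
ee_rot: [0.001, 0.179, 0.984, -0.0]
force: [0.2, 0.2, -3.3]
grip_width: 0.643
grip_force: 44.0
```

```bash
python3 off.py 644.5,-240.5,88
```

```text
pos [ 644.8 -241.2   95.1] t 10.95 grip 0.643 44.0 axes [[-0.936, 0.353, 0.002], [0.353, 0.936, -0.001], [-0.002, -0.0, -1.0]]
644.5,-240.5,88 [0.06 0.05 0.71]
```

>>> step_arm(plan=[{"offset": [0, 0, 0.2], "rot": [0, 0, 0], "gripper": 5}, {"offset": [0, 0, 0.4], "rot": [0, 0, 0], "gripper": 5}, {"offset": [0, 0, 0.5], "rot": [0, 0, 0], "gripper": 5}, {"offset": [0, 0, 0.6], "rot": [0, 0, 0], "gripper": 5}, {"offset": [0, 0, 0.6], "rot": [0, 0, 0], "gripper": 5}])

```text
time_s: 11.45
eef_pos: [644.5, -241.0, 88.4]
ee_rot: [0.0, 0.179, 0.984, -0.0]
force: [-2.6, 1.2, 0.2]
grip_width: 0.645
grip_force: 44.6
```

Contact at the expected height, so release.

>>> step_arm(plan=[{"offset": [0, 0, 0], "rot": [0, 0, 0], "gripper": 6.2}, {"offset": [0, 0, 0], "rot": [0, 0, 0], "gripper": 7}, {"offset": [0, 0, 0], "rot": [0, 0, 0], "gripper": 8.5}, {"offset": [0, 0, 0], "rot": [0, 0, 0], "gripper": 8.5}, {"offset": [0, 0, 0], "rot": [0, 0, 0], "gripper": 8.5}, {"offset": [0, 0, -2], "rot": [0, 0, 0], "gripper": 8.5}, {"offset": [0, 0, -6], "rot": [0, 0, 0], "gripper": 8.5}, {"offset": [0, 0, -10.5], "rot": [0, 0, 0], "gripper": 8.5}, {"offset": [0, 0, -11], "rot": [0, 0, 0], "gripper": 8.5}, {"offset": [0, 0, -11], "rot": [0, 0, 0], "gripper": 8.5}])

```text
time_s: 12.45
eef_pos: [644.7, -241.2, 199.3]
ee_rot: [0.001, 0.179, 0.984, -0.0]
force: [-1.1, -0.3, 0.1]
grip_width: 0.996
grip_force: 0.0
```

```bash
python3 off.py 650,67.5,200
```

```text
pos [ 644.7 -241.2  199.3] t 12.45 grip 0.996 0.0 axes [[-0.936, 0.353, 0.002], [0.353, 0.936, -0.001], [-0.003, -0.001, -1.0]]
650,67.5,200 [10.4  29.07 -0.11]
```

>>> step_arm(plan=[{"offset": [1, 2.8, 0], "rot": [0, 0, 0], "gripper": 8.5}, {"offset": [2.5, 7, 0], "rot": [0, 0, 0], "gripper": 8.5}, {"offset": [4.1, 11.5, 0], "rot": [0, 0, 0], "gripper": 8.5}, {"offset": [5.7, 16, 0], "rot": [0, 0, 0], "gripper": 8.5}, {"offset": [7.3, 20.5, 0], "rot": [0, 0, 0], "gripper": 8.5}, {"offset": [8.9, 25, 0], "rot": [0, 0, 0], "gripper": 8.5}, {"offset": [10, 28, 0], "rot": [0, 0, 0], "gripper": 8.5}, {"offset": [10.4, 29.1, 0], "rot": [0, 0, 0], "gripper": 8.5}, {"offset": [10.4, 29.1, 0], "rot": [0, 0, 0], "gripper": 8.5}, {"offset": [10.4, 29.1, 0], "rot": [0, 0, 0], "gripper": 8.5}])

```text
time_s: 13.45
eef_pos: [649.8, 66.7, 197.0]
ee_rot: [-0.001, 0.18, 0.984, -0.0]
force: [-0.3, -0.3, -0.1]
grip_width: 0.998
grip_force: 0.0
```

```bash
python3 off.py 650,67.5,84; python3 - <<'E'
from m import *
c=snap('side','s4'); B=pts(c); print('jar',vessel([B],(644,-240),28,14,46),'can',vessel([B],(650,67.5),27,12,50))
E
```

```text
pos [649.8  66.7 197. ] t 13.45 grip 0.998 0.0 axes [[-0.935, 0.354, -0.001], [0.354, 0.935, -0.0], [0.001, -0.001, -1.0]]
650,67.5,84 [-1.00e-02  9.00e-02  1.13e+01]
jar (array([ 643.63906643, -240.46873382]), 228, np.float64(0.9215591648363545)) can (array([649.89402648,  68.20548621]), 199, np.float64(1.1756601200513939))
```

The jar is placed within about 1 mm of the dish centre. Next is the canister.

>>> step_arm(plan=[{"offset": [0, 0.1, 3], "rot": [0, 0, 0], "gripper": 8.5}, {"offset": [0, 0.1, 7], "rot": [0, 0, 0], "gripper": 8.5}, {"offset": [0, 0.1, 10], "rot": [0, 0, 0], "gripper": 8.5}, {"offset": [0, 0.1, 11.4], "rot": [0, 0, 0], "gripper": 8.5}, {"offset": [0, 0.1, 11.4], "rot": [0, 0, 0], "gripper": 8.5}, {"offset": [0, 0.1, 11.4], "rot": [0, 0, 0], "gripper": 5}, {"offset": [0, 0.1, 11.4], "rot": [0, 0, 0], "gripper": 5}, {"offset": [0, 0.1, 11.4], "rot": [0, 0, 0], "gripper": 5}, {"offset": [0, 0.1, 11.4], "rot": [0, 0, 0], "gripper": 5}, {"offset": [0, 0.1, 11.4], "rot": [0, 0, 0], "gripper": 5}, {"offset": [0, 0.1, 11.4], "rot": [0, 0, 0], "gripper": 5}, {"offset": [0, 0.1, 11.4], "rot": [0, 0, 0], "gripper": 5}])

```text
time_s: 14.7
eef_pos: [651.0, 68.6, 86.0]
ee_rot: [0.002, 0.179, 0.984, -0.0]
force: [-1.7, -1.7, 6.3]
grip_width: 0.63
grip_force: 41.5
```

>>> step_arm(plan=[{"offset": [0, 0, -1], "rot": [0, 0, 0], "gripper": 5}, {"offset": [0, 0, -3], "rot": [0, 0, 0], "gripper": 5}, {"offset": [0, 0, -6], "rot": [0, 0, 0], "gripper": 5}, {"offset": [0, 0, -9], "rot": [0, 0, 0], "gripper": 5}, {"offset": [0, 0, -11], "rot": [0, 0, 0], "gripper": 5}, {"offset": [0, 0, -12], "rot": [0, 0, 0], "gripper": 5}, {"offset": [0, 0, -12], "rot": [0, 0, 0], "gripper": 5}])

```text
time_s: 15.4
eef_pos: [650.4, 69.0, 205.3]
ee_rot: [0.001, 0.179, 0.984, 0.0]
force: [0.8, 0.7, -3.1]
grip_width: 0.626
grip_force: 42.6
```

```bash
python3 off.py 673,-95.5,200
```

```text
pos [650.4  69.  205.3] t 15.4 grip 0.626 42.6 axes [[-0.936, 0.353, 0.002], [0.353, 0.936, -0.0], [-0.002, 0.001, -1.0]]
673,-95.5,200 [ -7.92 -14.6    0.54]
```

>>> step_arm(plan=[{"offset": [-1, -1.8, 0], "rot": [0, 0, 0], "gripper": 5}, {"offset": [-2.7, -5, 0], "rot": [0, 0, 0], "gripper": 5}, {"offset": [-4.6, -8.5, 0], "rot": [0, 0, 0], "gripper": 5}, {"offset": [-6.4, -11.8, 0], "rot": [0, 0, 0], "gripper": 5}, {"offset": [-7.6, -14, 0], "rot": [0, 0, 0], "gripper": 5}, {"offset": [-7.9, -14.6, 0], "rot": [0, 0, 0], "gripper": 5}, {"offset": [-7.9, -14.6, 0], "rot": [0, 0, 0], "gripper": 5}])

```text
time_s: 16.1
eef_pos: [672.2, -96.1, 202.5]
ee_rot: [-0.001, 0.18, 0.984, 0.0]
force: [-0.1, 0.6, -2.7]
grip_width: 0.624
grip_force: 42.7
```

>>> step_arm(plan=[{"offset": [0, 0, 3], "rot": [0, 0, 0], "gripper": 5}, {"offset": [0, 0, 6], "rot": [0, 0, 0], "gripper": 5}, {"offset": [0, 0, 9], "rot": [0, 0, 0], "gripper": 5}, {"offset": [0, 0, 10.2], "rot": [0, 0, 0], "gripper": 5}, {"offset": [0, 0, 10.7], "rot": [0, 0, 0], "gripper": 5}, {"offset": [0, 0, 10.9], "rot": [0, 0, 0], "gripper": 5}, {"offset": [0, 0, 10.9], "rot": [0, 0, 0], "gripper": 5}, {"offset": [0, 0, 10.9], "rot": [0, 0, 0], "gripper": 5}])

```text
time_s: 16.9
eef_pos: [673.0, -95.6, 96.2]
ee_rot: [0.001, 0.179, 0.984, -0.0]
force: [-0.3, 0.1, -2.4]
grip_width: 0.63
grip_force: 42.8
```

```bash
python3 off.py 673,-95.5,90
```

```text
pos [673.  -95.6  96.2] t 16.9 grip 0.63 42.8 axes [[-0.936, 0.353, 0.002], [0.353, 0.936, -0.001], [-0.002, 0.0, -1.0]]
673,-95.5,90 [0.01 0.01 0.62]
```

>>> step_arm(plan=[{"offset": [0, 0, 0.2], "rot": [0, 0, 0], "gripper": 5}, {"offset": [0, 0, 0.4], "rot": [0, 0, 0], "gripper": 5}, {"offset": [0, 0, 0.5], "rot": [0, 0, 0], "gripper": 5}, {"offset": [0, 0, 0.6], "rot": [0, 0, 0], "gripper": 5}, {"offset": [0, 0, 0.6], "rot": [0, 0, 0], "gripper": 5}])

```text
time_s: 17.4
eef_pos: [672.6, -95.6, 90.1]
ee_rot: [0.0, 0.179, 0.984, -0.0]
force: [-5.1, 1.4, 6.3]
grip_width: 0.627
grip_force: 43.3
```

>>> step_arm(plan=[{"offset": [0, 0, 0], "rot": [0, 0, 0], "gripper": 6.2}, {"offset": [0, 0, 0], "rot": [0, 0, 0], "gripper": 7}, {"offset": [0, 0, 0], "rot": [0, 0, 0], "gripper": 8.5}, {"offset": [0, 0, 0], "rot": [0, 0, 0], "gripper": 8.5}, {"offset": [0, 0, 0], "rot": [0, 0, 0], "gripper": 8.5}, {"offset": [0, 0, -2], "rot": [0, 0, 0], "gripper": 8.5}, {"offset": [0, 0, -6], "rot": [0, 0, 0], "gripper": 8.5}, {"offset": [0, 0, -10.5], "rot": [0, 0, 0], "gripper": 8.5}, {"offset": [0, 0, -11], "rot": [0, 0, 0], "gripper": 8.5}, {"offset": [0, 0, -11], "rot": [0, 0, 0], "gripper": 8.5}])

```text
time_s: 18.4
eef_pos: [672.9, -95.6, 200.2]
ee_rot: [0.001, 0.179, 0.984, -0.0]
force: [-0.9, 0.2, -1.4]
grip_width: 0.993
grip_force: 0.0
```

```bash
python3 off.py 350,-276,200
```

```text
pos [672.9 -95.6 200.2] t 18.4 grip 0.993 0.0 axes [[-0.936, 0.353, 0.003], [0.353, 0.936, -0.001], [-0.003, 0.0, -1.0]]
350,-276,200 [ 23.84 -28.27  -0.05]
```

>>> step_arm(plan=[{"offset": [1.8, -2.1, 0], "rot": [0, 0, 0], "gripper": 8.5}, {"offset": [4.6, -5.5, 0], "rot": [0, 0, 0], "gripper": 8.5}, {"offset": [7.6, -9, 0], "rot": [0, 0, 0], "gripper": 8.5}, {"offset": [10.6, -12.5, 0], "rot": [0, 0, 0], "gripper": 8.5}, {"offset": [13.6, -16.1, 0], "rot": [0, 0, 0], "gripper": 8.5}, {"offset": [16.6, -19.7, 0], "rot": [0, 0, 0], "gripper": 8.5}, {"offset": [19.6, -23.2, 0], "rot": [0, 0, 0], "gripper": 8.5}, {"offset": [22, -26.1, 0], "rot": [0, 0, 0], "gripper": 8.5}, {"offset": [23.4, -27.8, 0], "rot": [0, 0, 0], "gripper": 8.5}, {"offset": [23.8, -28.3, 0], "rot": [0, 0, 0], "gripper": 8.5}, {"offset": [23.8, -28.3, 0], "rot": [0, 0, 0], "gripper": 8.5}, {"offset": [23.8, -28.3, 0], "rot": [0, 0, 0], "gripper": 8.5}])

```text
time_s: 19.6
eef_pos: [350.5, -275.8, 198.4]
ee_rot: [-0.0, 0.179, 0.984, 0.0]
force: [0.4, -0.5, -0.1]
grip_width: 0.996
grip_force: 0.0
```

```bash
python3 off.py 350,-276,89; python3 - <<'E'
from m import *
c=snap('side','s5'); B=pts(c); print('can',vessel([B],(673,-95.5),27,16,54))
E
```

```text
pos [ 350.5 -275.8  198.4] t 19.6 grip 0.996 0.0 axes [[-0.936, 0.353, -0.0], [0.353, 0.936, 0.001], [0.001, 0.001, -1.0]]
350,-276,89 [ 0.04 -0.04 10.94]
can (array([671.87170408, -96.16117395]), 239, np.float64(1.075985417733892))
```

>>> step_arm(plan=[{"offset": [0, 0, 3], "rot": [0, 0, 0], "gripper": 8.5}, {"offset": [0, 0, 7], "rot": [0, 0, 0], "gripper": 8.5}, {"offset": [0, 0, 10], "rot": [0, 0, 0], "gripper": 8.5}, {"offset": [0, 0, 11], "rot": [0, 0, 0], "gripper": 8.5}, {"offset": [0, 0, 11], "rot": [0, 0, 0], "gripper": 8.5}, {"offset": [0, 0, 11], "rot": [0, 0, 0], "gripper": 5}, {"offset": [0, 0, 11], "rot": [0, 0, 0], "gripper": 5}, {"offset": [0, 0, 11], "rot": [0, 0, 0], "gripper": 5}, {"offset": [0, 0, 11], "rot": [0, 0, 0], "gripper": 5}, {"offset": [0, 0, 11], "rot": [0, 0, 0], "gripper": 5}, {"offset": [0, 0, 11], "rot": [0, 0, 0], "gripper": 5}, {"offset": [0, 0, 11], "rot": [0, 0, 0], "gripper": 5}])

```text
time_s: 20.85
eef_pos: [350.6, -276.7, 90.4]
ee_rot: [0.001, 0.179, 0.984, -0.001]
force: [0.3, 2.9, 8.6]
grip_width: 0.643
grip_force: 40.3
```

>>> step_arm(plan=[{"offset": [0, 0, -1], "rot": [0, 0, 0], "gripper": 5}, {"offset": [0, 0, -3], "rot": [0, 0, 0], "gripper": 5}, {"offset": [0, 0, -6], "rot": [0, 0, 0], "gripper": 5}, {"offset": [0, 0, -9], "rot": [0, 0, 0], "gripper": 5}, {"offset": [0, 0, -11], "rot": [0, 0, 0], "gripper": 5}, {"offset": [0, 0, -11], "rot": [0, 0, 0], "gripper": 5}, {"offset": [0, 0, -11], "rot": [0, 0, 0], "gripper": 5}])

```text
time_s: 21.55
eef_pos: [349.8, -276.1, 198.8]
ee_rot: [0.0, 0.179, 0.984, -0.0]
force: [0.3, 0.9, -2.6]
grip_width: 0.642
grip_force: 42.9
```

```bash
python3 off.py 548.5,-400.5,200; python3 - <<'E'
from m import *
c=snap('side','s6')
cv2.imwrite('pics/s6c.png',cv2.resize(c['color'][140:384,150:450],None,fx=2,fy=2)[:,:,::-1])
E
```

```text
pos [ 349.8 -276.1  198.8] t 21.55 grip 0.642 42.9 axes [[-0.936, 0.353, 0.0], [0.353, 0.936, -0.0], [-0.0, -0.0, -1.0]]
548.5,-400.5,200 [-22.98  -4.62  -0.11]
```

View pics/s6c.png

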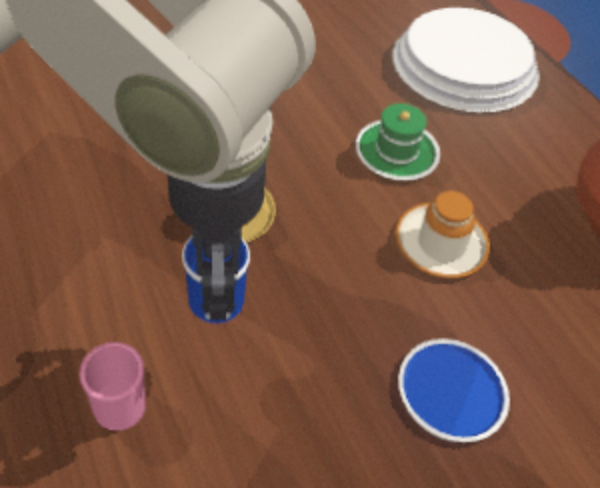

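The tumbler is held upright at crop (217,285). The canister at (402,130) and the jar at (447,230) stand in their dishes. The blue dish is at (453,392).

>>> step_arm(plan=[{"offset": [-2, -0.4, 0], "rot": [0, 0, 0], "gripper": 5}, {"offset": [-5.5, -1.1, 0], "rot": [0, 0, 0], "gripper": 5}, {"offset": [-9.5, -1.9, 0], "rot": [0, 0, 0], "gripper": 5}, {"offset": [-13.5, -2.7, 0], "rot": [0, 0, 0], "gripper": 5}, {"offset": [-17.5, -3.5, 0], "rot": [0, 0, 0], "gripper": 5}, {"offset": [-21, -4.2, 0], "rot": [0, 0, 0], "gripper": 5}, {"offset": [-22.6, -4.5, 0], "rot": [0, 0, 0], "gripper": 5}, {"offset": [-23, -4.6, 0], "rot": [0, 0, 0], "gripper": 5}, {"offset": [-23, -4.6, 0], "rot": [0, 0, 0], "gripper": 5}, {"offset": [-23, -4.6, 0], "rot": [0, 0, 0], "gripper": 5}])

```text
time_s: 22.6
eef_pos: [548.2, -400.1, 198.3]
ee_rot: [-0.001, 0.18, 0.984, 0.0]
force: [0.1, 0.3, -2.2]
grip_width: 0.641
grip_force: 42.9
```

>>> step_arm(plan=[{"offset": [0, 0, 3], "rot": [0, 0, 0], "gripper": 5}, {"offset": [0, 0, 6], "rot": [0, 0, 0], "gripper": 5}, {"offset": [0, 0, 8.5], "rot": [0, 0, 0], "gripper": 5}, {"offset": [0, 0, 9.5], "rot": [0, 0, 0], "gripper": 5}, {"offset": [0, 0, 10], "rot": [0, 0, 0], "gripper": 5}, {"offset": [0, 0, 10], "rot": [0, 0, 0], "gripper": 5}, {"offset": [0, 0, 10], "rot": [0, 0, 0], "gripper": 5}])

```text
time_s: 23.3
eef_pos: [549.3, -400.9, 100.4]
ee_rot: [0.001, 0.179, 0.984, -0.001]
force: [-0.4, 0.2, -0.8]
grip_width: 0.643
grip_force: 42.9
```

```bash
python3 off.py 548.5,-400.5,94
```

```text
pos [ 549.3 -400.9  100.4] t 23.3 grip 0.643 42.9 axes [[-0.936, 0.353, 0.002], [0.353, 0.936, -0.002], [-0.002, -0.001, -1.0]]
548.5,-400.5,94 [0.09 0.01 0.64]
```

>>> step_arm(plan=[{"offset": [0, 0, 0.2], "rot": [0, 0, 0], "gripper": 5}, {"offset": [0, 0, 0.4], "rot": [0, 0, 0], "gripper": 5}, {"offset": [0, 0, 0.5], "rot": [0, 0, 0], "gripper": 5}, {"offset": [0, 0, 0.6], "rot": [0, 0, 0], "gripper": 5}, {"offset": [0, 0, 0.6], "rot": [0, 0, 0], "gripper": 5}])

```text
time_s: 23.8
eef_pos: [549.3, -400.7, 94.5]
ee_rot: [0.001, 0.179, 0.984, -0.0]
force: [-2.6, 4.0, 8.3]
grip_width: 0.641
grip_force: 43.2
```

Contact, so release and retreat upward and back toward the robot.

>>> step_arm(plan=[{"offset": [0, 0, 0], "rot": [0, 0, 0], "gripper": 6.2}, {"offset": [0, 0, 0], "rot": [0, 0, 0], "gripper": 7}, {"offset": [0, 0, 0], "rot": [0, 0, 0], "gripper": 8.5}, {"offset": [0, 0, 0], "rot": [0, 0, 0], "gripper": 8.5}, {"offset": [0, 0, 0], "rot": [0, 0, 0], "gripper": 8.5}, {"offset": [0, 0, -2], "rot": [0, 0, 0], "gripper": 8.5}, {"offset": [0, 0, -6], "rot": [0, 0, 0], "gripper": 8.5}, {"offset": [0, 0, -10.5], "rot": [0, 0, 0], "gripper": 8.5}, {"offset": [4, 0, -13], "rot": [0, 0, 0], "gripper": 8.5}, {"offset": [8, 0, -15], "rot": [0, 0, 0], "gripper": 8.5}, {"offset": [12, 0, -15], "rot": [0, 0, 0], "gripper": 8.5}, {"offset": [12, 0, -15], "rot": [0, 0, 0], "gripper": 8.5}])

```text
time_s: 25.0
eef_pos: [433.5, -356.4, 243.0]
ee_rot: [-0.001, 0.18, 0.984, 0.001]
force: [-0.6, -0.7, -0.1]
grip_width: 0.993
grip_force: 0.0
```

```bash
python3 - <<'E'
from m import *
c=snap('side','s7'); B=pts(c); P=B.reshape(-1,3)
for n,xy,r,z0,z1 in (('lota',(435,-106),29,26,46),('tumbler',(548.5,-400.5),27,19,64),('can',(673,-95.5),27,16,54),('jar',(644,-240),28,14,46)):
    q=vessel([B],xy,r,z0,z1); print(n,q,'top z',np.percentile(P[np.hypot(*(P[:,:2]-q[0]).T)<34][:,2],99).round(1))
t=snap('top','t7'); print('blue dish',disc(c,(376,335),10).round(1),sense()['force'])
d=np.abs(t['color'].astype(int)-load('top0')['color']).sum(2); print('bell/lamp diff',d[155:190,118:145].max(),d[198:230,148:180].max())
E
```

```text
lota (array([ 433.72452748, -105.51553261]), 143, np.float64(1.221889405567527)) top z 71.3
tumbler (array([ 547.26133542, -400.83332388]), 668, np.float64(0.9470778511907485)) top z 76.1m.py:8: RuntimeWarning: Mean of empty slice.
  if k==0: c=Q.mean(0)
  ret = um.true_divide(
Traceback (most recent call last):
  File "m.py", line 9, in vessel
    c=least_squares(lambda x:np.hypot(*(Q-x).T)-r,c,loss='soft_l1').x
      ~~~~~~~~~~~~~^^^^^^^^^^^^^^^^^^^^^^^^^^^^^^^^^^^^^^^^^^^^^^^^
ValueError: Initial guess is outside of provided bounds
```

View pics/s7.png

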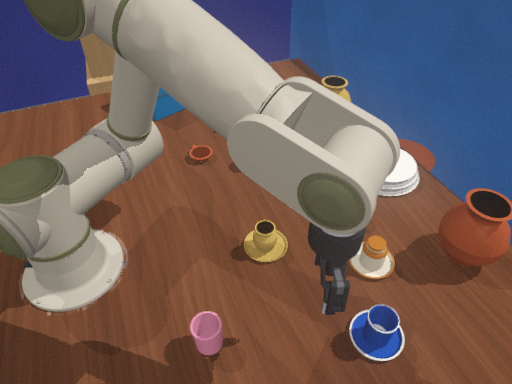

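The side view shows the lota at (265,235), the jar at (375,250) and the tumbler at (382,320) upright and centred. The canister is only hidden by the arm. It was measured at 1–2 mm from its dish centre after release, and nothing has come near it since.

```bash
python3 -c "
from rig import *
print(finish_job())"
```

```text
the job is handed in; nothing more can be done
None
```

I stood all four vessels upright in their own dishes, each measured within about 2 mm of centre after release, kept the arm clear of the bell and lamp (their final positions not re-measured), and handed the job in at about 25 s; no verdict was returned.

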